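Hang the wound coil in the drying cabinet and shut the hatch

ROBOT

A 6-joint arm with a two-finger parallel gripper is mounted at the origin on the work surface. World frame = base frame: x ahead of the robot, y to its left, z up, the work surface at z = 0. Lengths are in m, angles in rad, forces in N, time in s.
With the tool pointing down it reaches from about 0.4 to 0.825 m from the base axis. Payload 7 kg.
Tool frame: the origin (TCP) lies midway between the tips of the shut fingers; the grasp point (between the pads) lies 19 mm behind it; z points along the fingers, x is the direction in which the jaws open and shut, and the axes are right-handed (so a half turn about z gives the same grasp; the last joint's range is limited). The gripper opens to 88 mm and grips with 3 to 60 N. Pads are 19 mm wide; open, the fingers measure 130 mm over their backs; the gripper's body (78 mm by 193 mm) begins 47 mm behind the grasp point.
Start: joints at [1.426, 0.359, 0.012, 0, -1.224, -0.288], TCP at [0.283, 0.613, 0.227] pointing down, gripper open.
Joint ranges: [-3.07, 3.07], [-1.43, 2.12], [-1.02, 1.25], [-3.03, 1.67], [-3.05, -0], [-3.03, 3.03]. Speed limits (rad/s): [2.39, 2.39, 3.01, 3.14, 3.14, 3.14].

INTERFACE

Orientations are given as [roll, pitch, yaw] about the fixed x, y, z axes, in that order (R = Rz(yaw) Ry(pitch) Rx(roll)).
In Python, from station import status, eyes, workorder gives the robot as it stands.
- The arm moves only by the shell command python3 -m jog 'ROWS' [OPENING] [FORCE]. ROWS is JSON, a list of rows, each a list of 6 numbers: the shift along the world's x, y, z in mm, then the turn, a rotation vector about the world's x, y, z in rad. A call has 1 to 12 rows; each row shifts and turns the pose as measured when the row begins; what a row does not reach is not made up. A row lasts 1/10 s, in which the tool goes at most 50 mm and 8.59 degrees, less where a joint would pass 70% of its speed; a pose out of reach is approached as far as the arm can. A call with a gripper value outside its range is refused whole. OPENING is the opening, from 0 (shut) to 1 (fully open), set as the call begins (- or left out, the last holds). The fingers move at their own pace and stop on an object; FORCE is the grip in N (left out, the last holds). Time passes only in rows, so rows that do not move let the fingers close. It gives the time, the measured TCP pose, the force and the opening at its end, in the units of the state.
- status.get_state(): the state, without advancing time (a new reading comes with each control period).
- eyes.grab_frame(name): name is "scene" or "side" or "wrist"; returns the picture (480x640x3 uint8, blue, green, red); there is no depth.
- eyes.calibration(name): a dict with "camera_matrix" (3x3 intrinsics, pixels), "cam_to_world" (4x4, takes a point from camera to world coordinates); the wrist camera has in their place "hand_eye" (4x4, takes a point from camera to tool coordinates, whose origin is the TCP and whose axes are the tool frame's). Camera axes: x right, y up, looking along -z (the intrinsics and any distortion apply to the point x, -y, -z); pixel columns grow to the right and rows downward; lengths in m; the calibration is good to about 2 mm. A picture is of the moment at which its call begins: read the wrist's pose just before it. calibration takes no time and is no camera call.
- workorder.job_done(): hands the job in, once; it reports no verdict.
The state is a dict: "t": time; "q": joint angles; "qd": joint speeds; "joint_efforts": joint torques, N m; "eef_pos": TCP position; "ee_rot": TCP orientation; "force": force on the tool from outside, world axes, zero at the start; "moment": the same for the moment, N m; "width": finger opening in m.
Only numpy, scipy, OpenCV 4.12 (cv2) and the standard library are available. Lean on these libraries where they do the work, as an engineer would, in place of code of your own. Each camera call takes 0.05 s, during which the arm holds its last target. There are 200 camera calls.

TASK

Take the wound coil from the rack, reach down through the open hatch in the top of the drying cabinet and hang the coil by its bore on the empty hook, without the coil or any part of the robot touching the steel frame round the hatch (the sheet-metal edge nicks the enamel). Then slide the hatch cover fully shut. Leave the coils already hanging and the bare cores in the rack as they are.

Things in the scene. Friction and masses are not known exactly. Their poses are not given: they have to be found in the camera images.
- coil: the wound coil: ring of 54 mm outside diameter, 32 mm bore, 20 mm thick, beige former with a band of copper wire round its rim, about 0.15 kg. Stands on edge in one of the rack's slots. Origin: ring's centre, 38 mm above the bench at the start; x = ring's axis (level, along the rack), y level across the ring, z up. Can be gripped from above across its diameter (along y) at centre height
- rack: the grey plastic rack, fixed, 190 mm long (x), 64 mm wide (y), three slots at x = -55, 0, +55 mm. Origin: centre of its underside. The slots' dividers stand close to the rings' faces, 26 mm high but only 15 mm to either side of the middle; the V bed under the rings ends 18 mm to either side and 18 mm above the bench, so fingers can come down beside a ring
- core_a: a bare dark ring core in another slot of the rack, 46 mm outside diameter, 28 mm bore, 14 mm thick; to be left alone. Origin: its centre, x along its axis
- core_b: the other bare ring core, like core_a; to be left alone
- cabinet: the enamelled drying cabinet, fixed, 300 mm deep (x), 430 mm wide (y), flat top 200 mm above the bench. Origin: centre of its underside; x points to its back, away from the robot; z up. Two guides of the cover, along x at y = -208 and +208 mm, stand 18 mm above the top
- hatch_frame: the steel frame round the hatch in the cabinet's top: clear opening 118 mm in x by 370 mm in y, bars 10 mm wide. Origin: centre of the opening, 195 mm above the bench; the bars reach from 7 mm below to 7 mm above it; axes as the cabinet's. Nothing may touch it
- free_hook: the empty one of three equal 6 mm wire hooks side by side (110 mm apart in y) just below the hatch. Origin: wire centre, middle of its level seat, 180 mm above the bench, 15 mm behind (+x) the hatch's middle. x points to its root. Seat from x = -12 to +13 mm; at -x it turns up to a free tip at x = -22 mm, 12 mm above the origin; the bore goes over the tip moving in +x, then down onto the seat
- free_hook_seat (a point): where the centre of the coil lies when it hangs properly on the free hook: 13 mm below the hook's origin; axes as the hook's (the coil's axis then lies along x)
- hung_a: a coil like the one to be hung, already hanging on another of the three hooks; origin: its centre, x along its axis; to be left alone
- hung_b: the other coil already hanging; to be left alone
- cover (a joint): the sliding hatch cover, a glazed frame 136 mm (x) by 402 mm (y), 8 mm thick, 4 to 12 mm above the cabinet's top, sliding along the cabinet's x. 0 = shut (against a stop); up to 0.126 m = open, drawn back towards +x. It starts open (at most 10 mm of it over the hatch's back edge), stays where it is left and takes 2 to 4 N to move
- cover_handle (a point): centre of the grip of the cover's black bow handle, moving with the cover: a bar 14 mm thick (x), 90 mm long (y), 14 mm high, its centre 240 mm above the bench and 28 mm above the cover's face; can be pinched across x from above. Axes as the cabinet's
Mind the look-alikes: they are no part of the job. What is shaped like the coil but purple or turquoise is not meant.

How it is judged:
By the outcome, as a careful person would: the job done as asked, in the order asked, and still so for the second after the job is handed in, with the robot touching nothing.
It also fails if it takes over 50 s, if anything falls off the work surface, if the arm or the gripper's body presses on something with over 40 N, if the wrist force passes 120 N, or if a joint passes its speed limit or range.

## Working session

There is one attempt and no reset: what is moved stays moved. The work goes in short steps, Python scripts to look and compute and a shell command to move; the robot and the scene stay as the last step left them, time stands still between calls to the robot, and variables do not carry over. Pictures are saved under pics/ and viewed, about 8 in all and at most 12, crops included, and the job is handed in when it is done.

```bash
mkdir -p pics; ls; python3 - <<'E'
from station import status, eyes
import cv2, numpy as np
np.set_printoptions(precision=4,suppress=True)
s=status.get_state(); print(s)
for n in ["scene","side","wrist"]:
    cv2.imwrite(f"pics/{n}0.png",eyes.grab_frame(n)); 
    for k,v in eyes.calibration(n).items(): print(n,k,np.array(v) if not isinstance(v,str) else v)
E
```

```text
pics
{'t': 0.0, 'q': array([ 1.4261,  0.3594,  0.0111, -0.0004, -1.2241, -0.2881]), 'qd': array([ 0.0005, -0.0001,  0.0005, -0.0002, -0.0011, -0.0014]), 'joint_efforts': array([  0.0014, -58.2719,  29.3049,   6.9974,   0.0069,  -0.0002]), 'eef_pos': array([0.2829, 0.6123, 0.2256]), 'ee_rot': array([-3.1415, -0.0016, -2.0038]), 'force': array([-0.0785,  0.2042,  0.4881]), 'moment': array([ 0.0144, -0.0326, -0.0065]), 'width': 0.08753410991073161}
scene camera_matrix [[457.9326   0.     316.748 ]
 [  0.     457.9326 229.1331]
 [  0.       0.       1.    ]]
scene cam_to_world [[-0.365  -0.7675  0.5271  0.9516]
 [ 0.9309 -0.2913  0.2205  0.2255]
 [-0.0157  0.5711  0.8207  0.884 ]
 [ 0.      0.      0.      1.    ]]
side camera_matrix [[589.7789   0.     316.6711]
 [  0.     589.7789 233.4534]
 [  0.       0.       1.    ]]
side cam_to_world [[-0.9888  0.0896 -0.1195  0.3522]
 [-0.148  -0.6974  0.7012  0.6897]
 [-0.0206  0.711   0.7028  0.8148]
 [ 0.      0.      0.      1.    ]]
wrist camera_matrix [[408.0103   0.     316.6979]
 [  0.     408.0103 237.8868]
 [  0.       0.       1.    ]]
wrist hand_eye [[ 1.     -0.0003 -0.0006  0.0007]
 [-0.0005 -0.953  -0.303  -0.0825]
 [-0.0005  0.303  -0.953  -0.1583]
 [ 0.      0.      0.      1.    ]]
```

View pics/scene0.png

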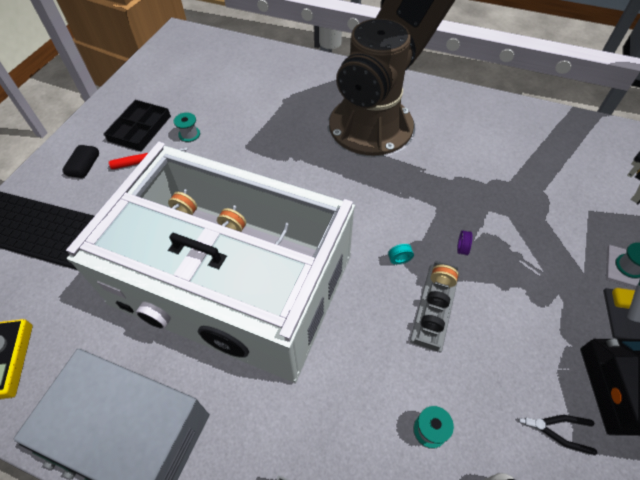

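View pics/side0.png

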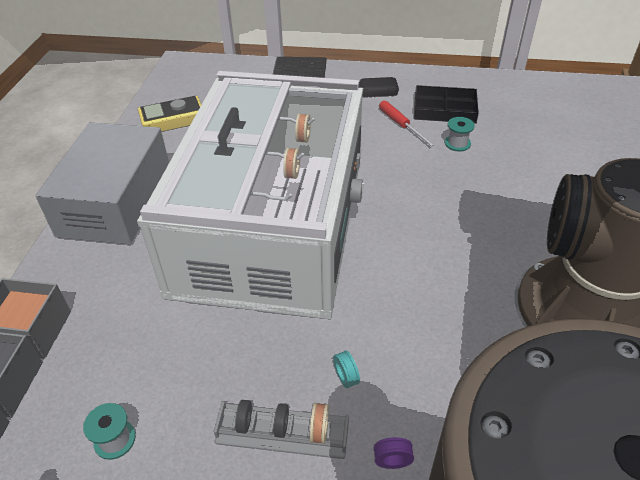

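The scene view has the wound coil at about (445,275), the cores at (438,299) and (432,323), and the empty hook at about (283,235). In the side view the coil is at about (319,422), the cores at (281,420) and (244,416), and the empty hook at (272,196). The turquoise ring (401,253) and the purple one (465,242) are decoys lying outside the rack. The coil is the only copper and beige ring in a slot. I'll confirm that in an enlarged crop.

```bash
cat > h.py <<'E'
import cv2, numpy as np
from station import status, eyes
from scipy.spatial.transform import Rotation as R
np.set_printoptions(precision=4,suppress=True)
def cam(n,s=None):
    c=eyes.calibration(n); K=np.array(c["camera_matrix"])
    if n=="wrist":
        T=np.eye(4); T[:3,:3]=R.from_euler("xyz",s["ee_rot"]).as_matrix(); T[:3,3]=s["eef_pos"]
        return K,T@np.array(c["hand_eye"])
    return K,np.array(c["cam_to_world"])
def ray(C,uv):
    K,T=C; d=np.linalg.inv(K)@[uv[0],uv[1],1]; d=T[:3,:3]@(d*[1,-1,-1]); return T[:3,3],d/np.linalg.norm(d)
def onz(C,uv,z):
    o,d=ray(C,uv); return o+d*(z-o[2])/d[2]
def tri(*obs):
    A=np.zeros((3,3));b=np.zeros(3);L=[]
    for C,uv in obs:
        o,d=ray(C,uv);P=np.eye(3)-np.outer(d,d);A+=P;b+=P@o;L.append((o,P))
    p=np.linalg.solve(A,b); return p,[np.linalg.norm(P@(p-o))*1000 for o,P in L]
def proj(C,p):
    K,T=C; c=np.linalg.inv(T)@np.append(p,1); c=K@(c[:3]*[1,-1,-1]); return c[:2]/c[2]
E
python3 - <<'E'
import cv2,numpy as np
a=cv2.imread("pics/scene0.png");b=cv2.imread("pics/side0.png")
def crop(i,x,y,w,h,f): return cv2.resize(i[y:y+h,x:x+w],None,fx=f,fy=f,interpolation=cv2.INTER_CUBIC)
top=np.hstack([crop(a,150,140,210,120,2),crop(a,390,220,95,150,2)[:240]]) if 0 else None
o=np.zeros((600,800,3),np.uint8)
def put(c,x,y): o[y:y+c.shape[0],x:x+c.shape[1]]=c
put(crop(b,140,70,225,160,2),0,0)      # side hatch, 450x320
put(crop(b,210,340,140,115,2.5),450,0) # side rack 350x287
put(crop(a,60,140,300,140,1.5),0,322)      # scene hatch 450x210
put(crop(a,395,235,80,120,2.5),450,290)     # scene rack 200x300
put(crop(a,268,215,30,60,5)[:300],650,290)  # hook 150x300
cv2.imwrite("pics/c1.png",o)
E
```

```text
(no output)
```

View pics/c1.png

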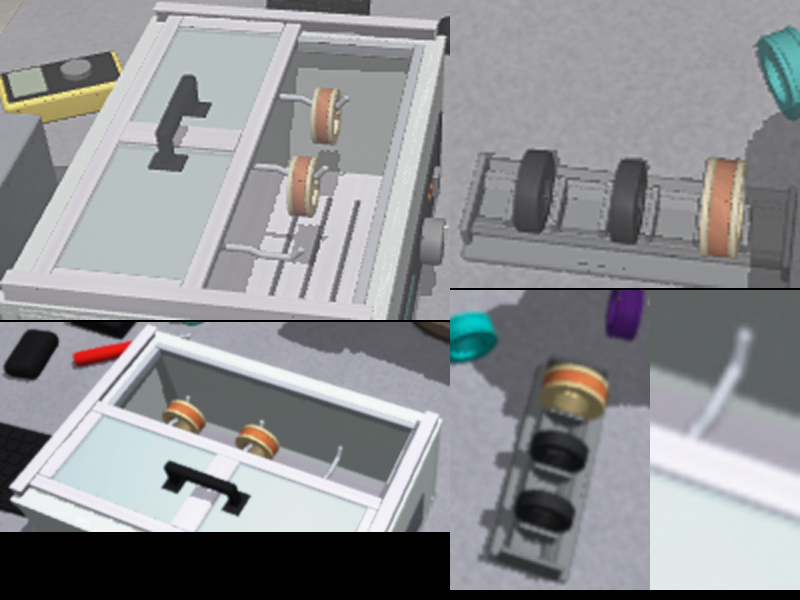

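The crops confirm the target. The coil (side (319,422), scene (445,275)) is the copper and beige ring at the robot end of the rack, and the cores are bare and dark. The empty hook is the nearest one in the side view, with its tip at side (289,196) and scene (287,223).

```bash
python3 - <<'E'
from h import *
a=cv2.imread("pics/scene0.png");b=cv2.imread("pics/side0.png")
S,D=cam("scene"),cam("side")
def blobs(i,lo,hi,mn):
    h=cv2.cvtColor(i,cv2.COLOR_BGR2HSV);m=cv2.inRange(h,lo,hi)
    n,l,st,c=cv2.connectedComponentsWithStats(m); return [(c[k].round(1),st[k].tolist()) for k in range(1,n) if st[k,4]>mn]
for n,i in (("scene",a),("side",b)):
    print(n); [print(x) for x in blobs(i,(4,60,60),(28,255,255),40)]
    
print("hook tip",tri((S,(287,223)),(D,(289,196))))
E
```

```text
scene
(array([114.5,  29.3]), [57, 0, 129, 87, 6050])
(array([215.4,   1.4]), [200, 0, 25, 6, 79])
(array([488.7,   1.9]), [474, 0, 32, 6, 47])
(array([544.2,  12. ]), [519, 7, 53, 11, 73])
(array([401.7,  46. ]), [391, 34, 19, 20, 110])
(array([33.4, 62.9]), [9, 39, 50, 49, 940])
(array([392.8,  70.6]), [389, 65, 8, 12, 41])
(array([ 2.3, 94.2]), [0, 85, 8, 18, 81])
(array([335.3, 121.6]), [331, 114, 12, 18, 99])
(array([397.3, 134.9]), [380, 114, 33, 38, 491])
(array([359.9, 143.8]), [344, 137, 34, 14, 264])
(array([183.1, 202.2]), [169, 192, 28, 22, 385])
(array([231.9, 218.8]), [218, 208, 28, 23, 406])
(array([444.4, 274.7]), [431, 264, 28, 23, 457])
(array([622.9, 296.9]), [612, 287, 24, 22, 402])
(array([ 16.2, 358.2]), [0, 319, 33, 80, 1201])
(array([616. , 395.4]), [611, 388, 11, 16, 127])
side
(array([95.2, 50.9]), [0, 33, 224, 67, 3666])
(array([586.1,  66.2]), [525, 43, 115, 33, 1401])
(array([251.5,  49.3]), [235, 44, 33, 12, 335])
(array([392.3,  56.6]), [283, 46, 216, 22, 2337])
(array([169.1, 120.5]), [138, 107, 60, 24, 618])
(array([301. , 126.5]), [297, 114, 10, 27, 165])
(array([289.4, 161.9]), [286, 148, 10, 29, 182])
(array([ 20., 309.]), [0, 291, 48, 39, 1327])
(array([317.9, 422.6]), [313, 404, 12, 39, 337])
hook tip (array([ 0.5147, -0.0161,  0.1898]), [np.float64(2.3126390457094623), np.float64(2.3126390457093815)])
```

```bash
python3 - <<'E'
from h import *
S,D=cam("scene"),cam("side")
P=[]
for n,u,v in [("hung1",(183,203),(302,127.5)),("hung2",(232,219.5),(291,162.5)),("coil",(445,275.5),(319,423.5)),
  ("coreN",(438,299.5),(281.5,420)),("coreF",(432,323.5),(244,416.5)),("turq",(401,253),(346,368)),("purple",(465,242),(393,453))]:
    p,r=tri((S,u),(D,v));P.append(p);print(n,p,r[0])
d=P[1]-P[0];print("hooks spacing",np.linalg.norm(d),"cabinet y ang(yaw)",np.degrees(np.arctan2(d[1],d[0]))-90)
yaw=np.arctan2(d[1],d[0])-np.pi/2
print("third predicted centre",P[1]+d/np.linalg.norm(d)*.11)
tip=tri((S,(287,223)),(D,(289,196)))[0]; print("seat from tip",tip+[.022*np.cos(yaw),.022*np.sin(yaw),-.025])
d=P[4]-P[2];print("rack spacing",np.linalg.norm(d),"yaw",np.degrees(np.arctan2(d[1],d[0])))
# handle ends in crop: scene top corners, side
print("handle", tri((S,(197,243.5)),(D,(230,122))))
E
```

```text
hung1 [ 0.5311 -0.2355  0.171 ] 2.1437127296033047
hung2 [ 0.5326 -0.1257  0.1713] 1.8017903062520888
coil [0.4242 0.2924 0.0393] 0.3475789285469234
coreN [0.4793 0.2913 0.032 ] 0.28273974896362675
coreF [0.5342 0.2923 0.0303] 0.0443766139878091
turq [0.3973 0.1916 0.0301] 0.25395830505829653
purple [0.3182 0.3161 0.0287] 0.24702735010938015
hooks spacing 0.10989722800075694 cabinet y ang(yaw) -0.7657428689994248
third predicted centre [ 0.5341 -0.0157  0.1717]
seat from tip [ 0.5367 -0.0164  0.1648]
rack spacing 0.11032003589059329 yaw -0.050483475429262945
handle (array([ 0.6372, -0.1254,  0.2442]), [np.float64(2.4627648252727234), np.float64(2.4627648252725916)])
```

Every point matches the given sizes: hook spacing 109.9 mm, rack pitch about 55 mm, heights within 4 mm. Cabinet and rack are both close to axis-aligned. Next I'll move above the coil with the jaws along y (yaw -π/2) and refine with the wrist camera.

```bash
python3 -m jog '[[18,-40,0,0,0,0.06],[18,-40,0,0,0,0.06],[18,-40,0,0,0,0.06],[18,-40,0,0,0,0.06],[18,-40,0,0,0,0.06],[18,-40,0,0,0,0.06],[18,-40,0,0,0,0.06],[18,-40,0,0,0,0.05]]' 1; python3 -c "
from h import *
print(status.get_state()['q'])"
```

```text
t: 0.95
eef_pos: [0.427, 0.2837, 0.2216]
ee_rot: [3.141, -0.006, -1.508]
force: [1.0, 1.0, 0.6]
width: 0.0877
[ 0.9727  0.0958 -0.3472  0.0038 -1.1327  0.659 ]
```

```bash
python3 -m jog '[[-2,5,0,0,0.005,-0.063],[0,3,-20,0,0,0],[0,0,0,0,0,0]]' 1; python3 - <<'E'
from h import *
s=status.get_state(); i=eyes.grab_frame("wrist"); cv2.imwrite("pics/w1.png",i)
C=cam("wrist",s); print(s["eef_pos"],s["ee_rot"], proj(C,[.4242,.2924,.038]), proj(C,[.479,.2915,.033]))
E
```

```text
t: 1.25
eef_pos: [0.4264, 0.2856, 0.2017]
ee_rot: [3.136, -0.005, -1.578]
force: [0.5, -0.1, -0.3]
width: 0.0875
[0.4264 0.2856 0.2017] [ 3.1361 -0.0054 -1.5778] [306.1427 215.8328] [306.3989 146.5604]
```

View pics/w1.png

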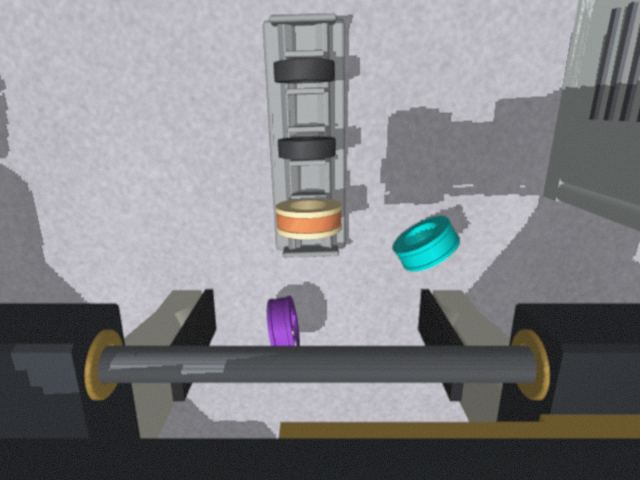

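The wrist view shows the coil at (308,219), the cores at (307,148) and (304,69), the purple decoy at (283,322) and the turquoise one at (427,243). I'll refine y and yaw from the ring silhouettes.

```bash
python3 - <<'E'
from h import *
i=cv2.imread("pics/w1.png");S={"eef_pos":[.4264,.2856,.2017],"ee_rot":[3.1361,-.0054,-1.5778]};C=cam("wrist",S)
h=cv2.cvtColor(i,cv2.COLOR_BGR2HSV)
def bb(m,x0,y0,x1,y1):
    ys,xs=np.nonzero(m[y0:y1,x0:x1]); return xs.min()+x0,xs.max()+x0,ys.min()+y0,ys.max()+y0,np.median(xs)+x0
b=bb(cv2.inRange(h,(4,70,60),(30,255,255)),262,185,355,255);print("coil",b)
c=bb(cv2.inRange(h,(4,120,60),(16,255,255)),262,185,355,255);print("copper",c)
d1=bb(cv2.inRange(h,(0,0,0),(180,255,75)),270,130,340,165);d2=bb(cv2.inRange(h,(0,0,0),(180,255,75)),270,52,338,88);print(d1,d2)
# left/right extreme points ~ centre height
for n,e,z in (("coil",b,.038),("near",d1,.034),("far",d2,.034)):
    L=onz(C,(e[0],(e[2]+e[3])/2),z);R_=onz(C,(e[1]+1,(e[2]+e[3])/2),z);print(n,(L+R_)/2,"width",np.linalg.norm(L-R_))
# crown of copper band: top point z=.065 centre
for z,v in ((.065,None),(.038,None)): print(z,onz(C,(308.5,(c[2]+c[3])/2),z))
m=cv2.inRange(h,(4,120,60),(16,255,255))
for u in (278,279,281,338,340): print(u,np.nonzero(m[185:255,u])[0][[0,-1]]+185 if m[185:255,u].any() else 0)
E
```

```text
coil (np.int64(276), np.int64(340), np.int64(200), np.int64(235), np.float64(310.0))
copper (np.int64(277), np.int64(340), np.int64(212), np.int64(232), np.float64(308.0))
(np.int64(279), np.int64(335), np.int64(136), np.int64(159), np.float64(316.0)) (np.int64(274), np.int64(334), np.int64(57), np.int64(82), np.float64(314.0))
coil [0.4228 0.2905 0.038 ] width 0.052982695456277665
near [0.4783 0.2907 0.034 ] width 0.04459762093973801
far [0.5349 0.2921 0.034 ] width 0.04511511249318761
0.065 [0.4265 0.2901 0.065 ]
0.038 [0.4189 0.2906 0.038 ]
278 [215 226]
279 [215 227]
281 [216 228]
338 [213 225]
340 [216 216]
```

```bash
python3 -m jog '[[-4,5,-20,0.005,0.005,0.01],[0,0,-30,0,0,0],[0,0,-30,0,0,0],[0,0,-30,0,0,0],[0,0,-20,0,0,0],[0,0,0,0,0,0]]' 0.78
```

```text
t: 1.9
eef_pos: [0.4252, 0.296, 0.0758]
ee_rot: [3.14, 0.007, -1.56]
force: [0.5, -0.1, -0.0]
width: 0.0684
```

```bash
python3 -m jog '[[-3,-5,0,0,-0.006,-0.005],[0,0,-20,0,0,0],[0,0,0,0,0,0]]'
```

```text
t: 2.2
eef_pos: [0.4233, 0.293, 0.0594]
ee_rot: [-3.133, 0.01, -1.564]
force: [0.0, 0.0, -0.2]
width: 0.068
```

```bash
python3 -m jog '[[-1,-2.5,-15,-0.007,-0.008,0],[0,0,-15,0,0,0],[0,0,-3,0,0,0],[0,0,0,0,0,0]]'; python3 -c "
from h import *
for k in range(1): s=status.get_state(); print(s['eef_pos'],s['ee_rot'],s['force'])
i=eyes.grab_frame('wrist');cv2.imwrite('pics/w2.png',i[180:,100:560])"
```

```text
t: 2.6
eef_pos: [0.4249, 0.2939, 0.0332]
ee_rot: [-3.117, 0.01, -1.562]
force: [0.4, -0.0, -0.2]
width: 0.0684
[0.4249 0.2939 0.0332] [-3.1174  0.0099 -1.5619] [ 0.3722 -0.0187 -0.1523]
```

View pics/w2.png

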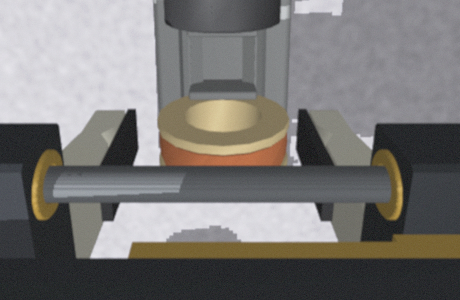

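The pads straddle the coil with a gap of about 23 px on the left and 8 px on the right, so I need about 3 mm towards -y, which agrees with the earlier measurement. The tool is also tilted slightly (0.025 rad). I'll correct both and close.

```bash
python3 -m jog '[[-2,-3,-3,-0.01,0.024,0],[0,0,-4,0,0,0],[0,0,0,0,0,0]]'
```

```text
t: 2.95
eef_pos: [0.4243, 0.2927, 0.0296]
ee_rot: [-3.138, 0.005, -1.562]
force: [0.9, 0.2, -0.2]
width: 0.0683
```

```bash
python3 -m jog '[[-2,-3,-3,-0.005,0.004,0],[0,0,-1,0,0,0],[0,0,0,0,0,0]]'; python3 -m jog '[[0,0,0,0,0,0],[0,0,0,0,0,0],[0,0,0,0,0,0],[0,0,0,0,0,0],[0,0,0,0,0,0],[0,0,0,0,0,0]]' 0.4 25
```

```text
t: 3.25
eef_pos: [0.4224, 0.2897, 0.0262]
ee_rot: [-3.141, 0.0, -1.562]
force: [0.1, 1.3, 0.9]
width: 0.0681
t: 3.85
eef_pos: [0.423, 0.291, 0.0266]
ee_rot: [-3.139, 0.002, -1.561]
force: [0.6, 1.7, 0.2]
width: 0.0541
```

The grip is good: width 54.1 mm. Now I'll lift and travel high over the cabinet.

```bash
python3 -m jog '[[0,0,15,0,0,0],[0,0,30,0,0,0],[0,0,45,0,0,0],[0,0,45,0,0,0],[0,0,45,0,0,0],[0,0,45,0,0,0],[0,0,30,0,0,0],[0,0,5,0,0,0],[0,0,0,0,0,0]]'; python3 - <<'E'
from h import *
s=status.get_state(); i=eyes.grab_frame("wrist"); cv2.imwrite("pics/w3.png",i); print(s["eef_pos"],s["ee_rot"])
E
```

```text
t: 4.75
eef_pos: [0.4161, 0.2813, 0.2913]
ee_rot: [3.131, -0.012, -1.565]
force: [0.1, -0.3, -3.4]
width: 0.0541
[0.4161 0.2813 0.2913] [ 3.1312 -0.0121 -1.5647]
```

```bash
python3 -m jog '[[4,-30,0,0.012,-0.01,-0.004],[8,-45,0,0,0,0],[10,-45,0,0,0,0],[10,-45,0,0,0,0],[10,-45,0,0,0,0],[8,-45,0,0,0,0],[4,-30,0,0,0,0],[0,-5,0,0,0,0],[0,0,0,0,0,0]]'; python3 - <<'E'
from h import *
s=status.get_state(); i=eyes.grab_frame("wrist"); cv2.imwrite("pics/w4.png",i); print(s["eef_pos"],s["ee_rot"],s["width"])
C=cam("wrist",s);print(proj(C,[.5147,-.0161,.192]))
E
```

```text
t: 5.7
eef_pos: [0.461, -0.0224, 0.271]
ee_rot: [3.112, -0.014, -1.568]
force: [0.3, 1.1, -2.7]
width: 0.0535
[ 0.461  -0.0224  0.271 ] [ 3.1116 -0.0143 -1.5675] 0.05353062553537429
[302.5481 156.2559]
```

View pics/w4.png

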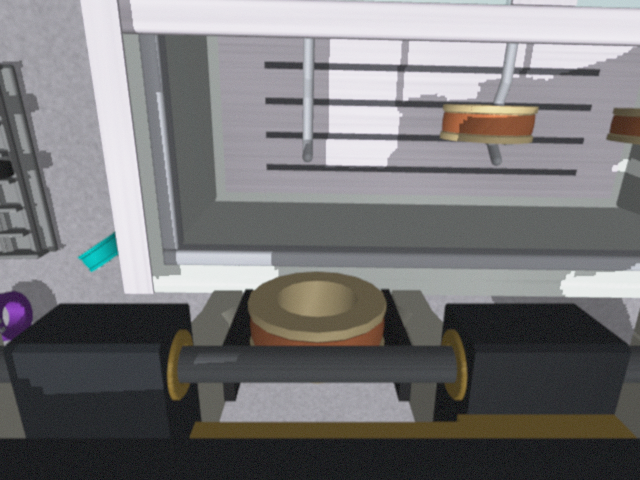

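The wrist view shows the empty hook's tip at (308,156) with its wire running up to (309,40). The front frame bar is at v≈248-264, the left one at u≈141-165, and the cover's front edge at v≈32. The held coil's bore is near (317,298). I'll level the tool and measure.

```bash
python3 -m jog '[[0,0,8,0.014,-0.03,-0.003],[0,0,8,0,0,0],[0,0,0,0,0,0],[0,0,0,0,0,0]]'; python3 - <<'E'
from h import *
s=status.get_state(); i=eyes.grab_frame("wrist"); cv2.imwrite("pics/w5.png",i); print(s["eef_pos"],s["ee_rot"],s["width"])
C=cam("wrist",s)
g=cv2.cvtColor(i,cv2.COLOR_BGR2GRAY); h=cv2.cvtColor(i,cv2.COLOR_BGR2HSV)
# hook wire rows: brightness profile -> print centre per row via local darker/brighter band near predicted column
for z,lab in ((.192,"tip"),):
    print("pred tip",proj(C,[.5147,-.0161,.192]))
m=cv2.inRange(h,(4,60,60),(30,255,255))
n,l,st,c=cv2.connectedComponentsWithStats(m)
for k in range(1,n):
    if st[k,4]>150: print(st[k],c[k].round(1))
Rt=R.from_euler("xyz",s["ee_rot"]).as_matrix(); 
for dz in (.012,.019):
    cc=s["eef_pos"]-Rt[:,2]*dz
    for dx in (.01,-.01): print("coil face pred",dz,dx,[proj(C,cc+[dx,y,zz]).round(1) for y,zz in ((.027,0),(-.027,0),(0,.027),(0,.016),(0,-.016),(0,-.027))])
big=np.vstack([cv2.resize(i[0:200,200:420],None,fx=2.6,fy=2.6,interpolation=cv2.INTER_CUBIC)])
cv2.imwrite("pics/c5.png",cv2.resize(i,(800,600),interpolation=cv2.INTER_CUBIC))
E
```

```text
t: 6.15
eef_pos: [0.4604, -0.019, 0.2875]
ee_rot: [-3.14, 0.001, -1.566]
force: [0.9, -0.6, -1.9]
width: 0.0539
[ 0.4604 -0.019   0.2875] [-3.1403  0.001  -1.5662] 0.05387068578599687
pred tip [311.1782 156.0741]
[ 441  110   91   36 2867] [485.  126.8]
[ 599  114   41   33 1126] [621.3 129.9]
[ 248  273  139   74 9084] [316.8 312. ]
[166 330  27  71 994] [176.8 365.1]
[441 330  27  71 970] [456.8 365. ]
[ 190  414  447   25 8213] [432.6 427.9]
coil face pred 0.012 0.01 [array([246.5, 299.4]), array([383. , 300.1]), array([314.4, 336. ]), array([314.5, 319.7]), array([315. , 283.2]), array([315.1, 273.4])]
coil face pred 0.012 -0.01 [array([248.8, 343.7]), array([380.4, 344.3]), array([314.2, 386.8]), array([314.4, 367.6]), array([314.8, 324.3]), array([314.9, 312.6])]
coil face pred 0.019 0.01 [array([243.5, 307.7]), array([385.9, 308.4]), array([314.2, 347.8]), array([314.4, 329.8]), array([314.9, 290.1]), array([315. , 279.6])]
coil face pred 0.019 -0.01 [array([246. , 353.5]), array([383.1, 354.1]), array([314. , 400.5]), array([314.3, 379.5]), array([314.7, 332.5]), array([314.9, 319.9])]
```

View pics/c5.png

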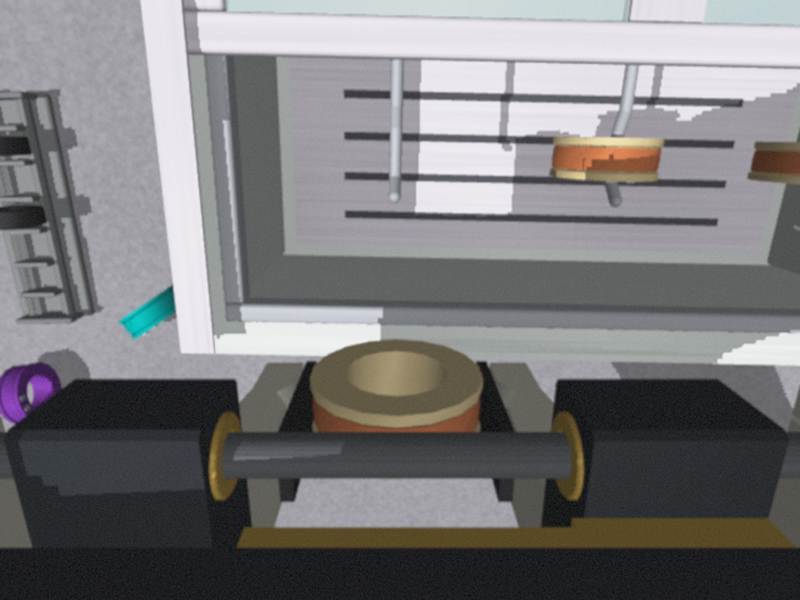

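```bash
python3 - <<'E'
from h import *
C=cam("wrist",{"eef_pos":[.4604,-.019,.2875],"ee_rot":[-3.1403,.001,-1.5662]})
k=1/1.25
tip=onz(C,(394*k,197*k),.192); w=onz(C,(397*k,70*k),.180); print("tip",tip,"wire",w,"yaw",np.degrees(np.arctan2(w[1]-tip[1],w[0]-tip[0])))
for u in (300,600,780): print("front bar inner/outer",onz(C,(u*k,(302 if u<400 else 306)*k),.202),onz(C,(u*k,(321)*k),.202))
print("left bar", [onz(C,(u*k,v*k),.202) for u,v in ((222,60),(245,300),(210,300))])
print("guide inner/outer",[onz(C,(u*k,v*k),.218) for u,v in ((190,60),(215,350),(145,5),(180,350))])
print("cover front edge",onz(C,(300*k,53*k),.212),onz(C,(700*k,63*k),.212))
# coil centre y at +x face (centre depth z=.2995, x=.4704): column 317.3 vs
o,d=ray(C,(317.3,300)); t=(.4704-o[0])/d[0]; print("coil face pt",o+d*t)
print("hung2 lower face centre", [onz(C,(u*k,v*k),.167+.027) for u,v in ((607,145),(607,175))])
E
```

```text
tip [ 0.5137 -0.0186  0.192 ] wire [ 0.5725 -0.0197  0.18  ] yaw -1.1272141989423932
front bar inner/outer [0.4625 0.0285 0.202 ] [0.4523 0.029  0.202 ]
front bar inner/outer [ 0.4611 -0.1227  0.202 ] [ 0.4531 -0.1237  0.202 ]
front bar inner/outer [ 0.4616 -0.2134  0.202 ] [ 0.4536 -0.2153  0.202 ]
left bar [array([0.5736, 0.0568, 0.202 ]), array([0.4634, 0.0561, 0.202 ]), array([0.4633, 0.0737, 0.202 ])]
guide inner/outer [array([0.5715, 0.0649, 0.218 ]), array([0.443 , 0.0678, 0.218 ]), array([0.5914, 0.0804, 0.218 ]), array([0.4429, 0.0848, 0.218 ])]
cover front edge [0.5752 0.0209 0.212 ] [ 0.5722 -0.1469  0.212 ]
coil face pt [ 0.4704 -0.02    0.2997]
hung2 lower face centre [array([ 0.5388, -0.1193,  0.194 ]), array([ 0.525 , -0.1211,  0.194 ])]
```

The measurements agree. The hook origin is at (0.5355,-0.019,0.180), whether taken from the tip or from the frame's front edge (x=0.4615) and left edge (y=0.0565). Cabinet yaw is about -1°. Next I'll move to x=0.490 above the opening and descend in small steps.

```bash
python3 -m jog '[[15,0,0,0,0,-0.02],[14,1,0,0,0,0],[1,0,0,0,0,0],[0,0,0,0,0,0],[0,0,0,0,0,0]]'
```

```text
t: 6.7
eef_pos: [0.4937, -0.0171, 0.2869]
ee_rot: [-3.141, 0.001, -1.586]
force: [-0.5, -0.3, -1.2]
width: 0.054
```

```bash
python3 -m jog '[[-3,-1,-15,0,0,0],[0,0,-15,0,0,0],[0,0,-15,0,0,0],[0,0,0,0,0,0],[0,0,0,0,0,0]]'
```

```text
t: 7.2
eef_pos: [0.4901, -0.0185, 0.241]
ee_rot: [-3.141, 0.0, -1.586]
force: [0.7, -0.0, -2.4]
width: 0.0539
```

```bash
python3 -m jog '[[0,0,-15,0,0,0],[0,0,-15,0,0,0],[0,0,-10,0,0,0],[0,0,0,0,0,0],[0,0,0,0,0,0]]'; python3 - <<'E'
from h import *
s=status.get_state(); i=eyes.grab_frame("wrist"); cv2.imwrite("pics/w6.png",i); print(s["eef_pos"],s["ee_rot"],s["width"])
j=eyes.grab_frame("side")
o=np.zeros((480,800,3),np.uint8); o[:,:400]=cv2.resize(i[0:400,150:483],(400,480)); o[:,400:]=cv2.resize(j[90:282,220:380],(400,480),interpolation=cv2.INTER_CUBIC)
cv2.imwrite("pics/c6.png",o)
E
```

```text
t: 7.7
eef_pos: [0.4924, -0.0182, 0.2043]
ee_rot: [-3.135, 0.001, -1.585]
force: [0.5, -0.0, -2.8]
width: 0.0541
[ 0.4924 -0.0182  0.2043] [-3.1346  0.0014 -1.5854] 0.054057740401153395
```

View pics/c6.png

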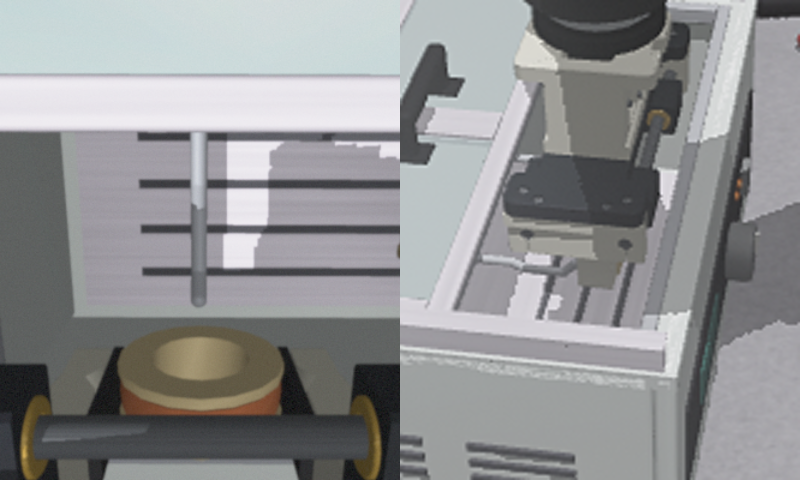

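The coil's centre and the hook wire line up, both at column ≈200 in the crop. Next: down to coil height 0.192, then +x over the tip.

```bash
python3 -m jog '[[-2,0,-12,0,0.006,0],[0,0,-12,0,0,0],[0,0,0,0,0,0],[0,0,0,0,0,0]]'
```

```text
t: 8.2
eef_pos: [0.4905, -0.0181, 0.1791]
ee_rot: [-3.14, 0.002, -1.586]
force: [1.1, 0.3, -1.7]
width: 0.0541
```

```bash
python3 -m jog '[[10,0,1,0,0,0],[12,0,0,0,0,0],[0,0,0,0,0,0]]'; python3 -m jog '[[10,0,0,0,0,0],[10,0,0,0,0,0],[0,0,0,0,0,0],[0,0,0,0,0,0]]'
```

```text
t: 8.5
eef_pos: [0.5151, -0.018, 0.1807]
ee_rot: [-3.139, 0.002, -1.585]
force: [-0.8, -0.4, -2.5]
width: 0.0536
t: 8.9
eef_pos: [0.5383, -0.0181, 0.1805]
ee_rot: [-3.139, 0.002, -1.585]
force: [-0.9, -1.1, -1.9]
width: 0.0538
```

```bash
python3 -m jog '[[-2,0,-8,0,0,0],[0,0,-8,0,0,0],[0,0,-4,0,0,0],[0,0,0,0,0,0],[0,0,0,0,0,0]]'
```

```text
t: 9.4
eef_pos: [0.5347, -0.0182, 0.1581]
ee_rot: [-3.14, 0.002, -1.585]
force: [0.5, 0.4, -2.6]
width: 0.0539
```

```bash
python3 -m jog '[[1,0,-2,0,0,0],[0,0,0,0,0,0],[0,0,0,0,0,0]]'; python3 - <<'E'
from h import *
s=status.get_state(); i=eyes.grab_frame("wrist"); cv2.imwrite("pics/w7.png",i); j=eyes.grab_frame("side");k=eyes.grab_frame("scene")
print(s["eef_pos"],s["force"])
o=np.zeros((480,800,3),np.uint8); o[:,:400]=cv2.resize(i[0:400,150:483],(400,480)); o[:240,400:]=cv2.resize(j[130:250,200:400],(400,240),interpolation=cv2.INTER_CUBIC)
o[240:,400:]=cv2.resize(k[160:280,180:380],(400,240),interpolation=cv2.INTER_CUBIC)
cv2.imwrite("pics/c7.png",o)
E
```

```text
t: 9.7
eef_pos: [0.536, -0.0181, 0.1564]
ee_rot: [-3.139, 0.002, -1.585]
force: [0.4, 0.0, -1.8]
width: 0.0536
[ 0.536  -0.0181  0.1564] [ 0.3793  0.0099 -1.8207]
```

View pics/c7.png

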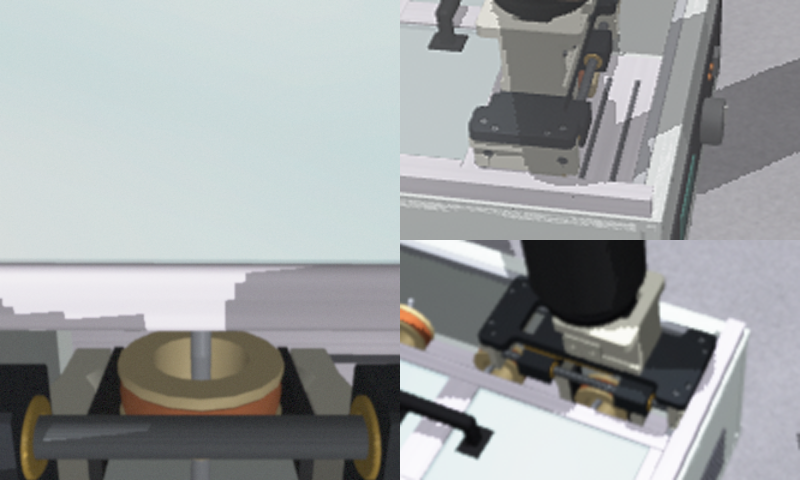

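The wire passes through the bore (crop (200,355)) and comes out in front at (200,465). I'll lower about 1 mm more and release gently.

```bash
python3 -m jog '[[0,0,-1.5,0,0,0],[0,0,0,0,0,0],[0,0,0,0,0,0]]'; python3 -m jog '[[0,0,0,0,0,0],[0,0,0,0,0,0],[0,0,0,0,0,0],[0,0,0,0,0,0],[0,0,0,0,0,0]]' 0.76
```

```text
t: 10.15
eef_pos: [0.5363, -0.0182, 0.1554]
ee_rot: [-3.138, 0.002, -1.585]
force: [-0.5, 0.1, -1.0]
width: 0.0534
t: 10.65
eef_pos: [0.537, -0.0181, 0.156]
ee_rot: [-3.137, 0.002, -1.585]
force: [-0.1, -0.0, -0.2]
width: 0.0666
```

```bash
python3 -m jog '[[0,0,15,0,0,0],[-1,0,20,0,0,0],[0,0,20,0,0,0],[0,0,30,0,0,0],[0,0,30,0,0,0],[0,0,25,0,0,0],[0,0,0,0,0,0]]'; python3 - <<'E'
from h import *
s=status.get_state(); i=eyes.grab_frame("wrist"); cv2.imwrite("pics/w8.png",i); j=eyes.grab_frame("side");k=eyes.grab_frame("scene")
cv2.imwrite("pics/side8.png",j);cv2.imwrite("pics/scene8.png",k)
print(s["eef_pos"],s["force"])
o=np.zeros((480,800,3),np.uint8); o[:,:400]=cv2.resize(i[0:400,150:483],(400,480)); o[:240,400:]=cv2.resize(j[90:230,190:423],(400,240),interpolation=cv2.INTER_CUBIC)
o[240:,400:]=cv2.resize(k[160:280,150:350],(400,240),interpolation=cv2.INTER_CUBIC)
cv2.imwrite("pics/c8.png",o)
E
```

```text
t: 11.35
eef_pos: [0.5344, -0.0187, 0.3005]
ee_rot: [-3.139, 0.001, -1.585]
force: [-0.1, 1.7, 0.1]
width: 0.0666
[ 0.5344 -0.0187  0.3005] [-0.0809  1.7097  0.0674]
```

View pics/c8.png

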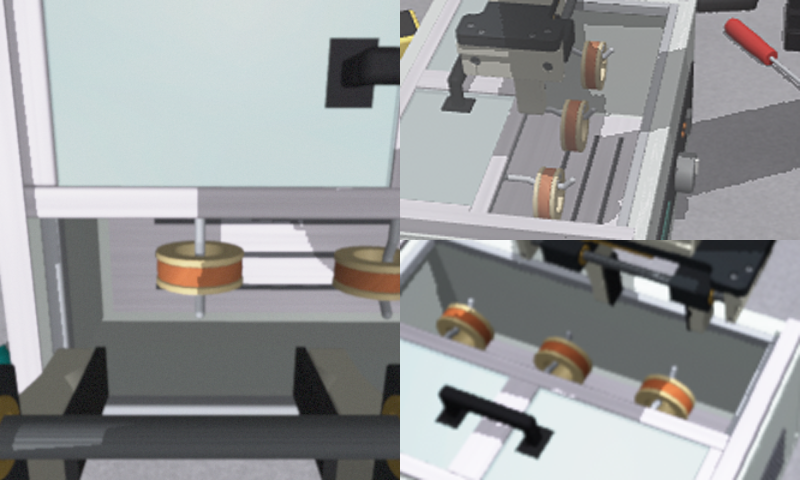

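The coil hangs on the third hook like its neighbours: the wire goes through it and the tip shows in front. The cover handle is next, so I'll turn the jaws along x and move above it.

```bash
python3 -m jog '[[5,-10,2,0,0,-0.14],[10,-10,0,0,0,-0.14],[10,-10,0,0,0,-0.14],[10,-10,0,0,0,-0.14],[10,-10,0,0,0,-0.14],[10,-10,0,0,0,-0.14],[10,-10,0,0,0,-0.14],[10,-10,0,0,0,-0.14],[10,-10,0,0,0,-0.14],[10,-10,0,0,0,-0.14],[10,-10,0,0,0,-0.14],[0,0,0,0,0,0]]' 0.76; python3 - <<'E'
from h import *
s=status.get_state(); print(s["q"])
E
```

```text
t: 12.7
eef_pos: [0.634, -0.1327, 0.2781]
ee_rot: [3.124, -0.024, 3.095]
force: [-0.2, -0.1, -0.6]
width: 0.0666
[ 0.0819  0.3047  0.0588 -0.0209 -1.3466 -0.1241]
```

```bash
python3 -m jog '[[3,0,15,-0.018,-0.024,0.03],[0,0,5,0,0,0],[0,0,0,0,0,0],[0,0,0,0,0,0]]'; python3 - <<'E'
from h import *
s=status.get_state(); i=eyes.grab_frame("wrist"); cv2.imwrite("pics/w9.png",i); print(s["eef_pos"],s["ee_rot"])
C=cam("wrist",s); print([proj(C,[x,y,.247]).round(1) for x,y in ((.639,-.13),(.632,-.13),(.646,-.13),(.639,-.085),(.639,-.175))])
E
```

```text
t: 13.1
eef_pos: [0.6357, -0.1315, 0.2981]
ee_rot: [-3.14, -0.0, 3.137]
force: [0.6, 0.0, 0.6]
width: 0.0666
[ 0.6357 -0.1315  0.2981] [-3.1401 -0.0004  3.1366]
[array([310.2, 269.5]), array([322.9, 269.4]), array([297.5, 269.6]), array([310.9, 341. ]), array([309.4, 188.8])]
```

View pics/w9.png

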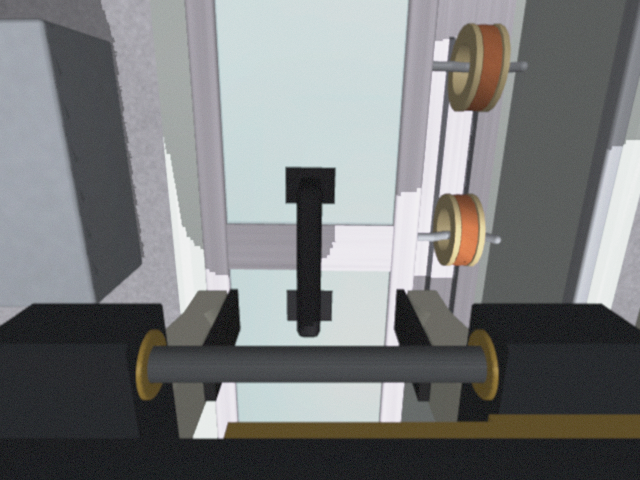

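The handle bar spans u 297-322 and v 178-335, so its centre is at x≈0.639, y≈-0.134, which agrees with the triangulation. I'll descend and pinch it.

```bash
python3 -m jog '[[3,-2,-20,0,0,-0.01],[0,0,-20,0,0,0],[0,0,-18,0,0,0],[0,0,0,0,0,0],[0,0,0,0,0,0]]' 0.6
```

```text
t: 13.65
eef_pos: [0.6386, -0.1325, 0.2407]
ee_rot: [-3.141, 0.003, 3.13]
force: [0.3, -0.2, 0.2]
width: 0.0525
```

```bash
python3 -m jog '[[1,0,-8,0,0,0],[0,0,-8,0,0,0],[0,0,0,0,0,0],[0,0,0,0,0,0]]'; python3 -m jog '[[0,0,0,0,0,0],[0,0,0,0,0,0],[0,0,0,0,0,0],[0,0,0,0,0,0],[0,0,0,0,0,0],[0,0,0,0,0,0],[0,0,0,0,0,0],[0,0,0,0,0,0]]' 0.1 15
```

```text
t: 14.05
eef_pos: [0.6407, -0.1324, 0.226]
ee_rot: [-3.141, 0.007, 3.13]
force: [0.3, -0.4, -0.0]
width: 0.0528
t: 14.85
eef_pos: [0.641, -0.1325, 0.2271]
ee_rot: [-3.141, 0.008, 3.13]
force: [0.3, 0.4, 0.1]
width: 0.0142
```

```bash
python3 -m jog '[[-8,0,0,0,0,0],[-12,0.2,0,0,0,0],[-12,0.2,0,0,0,0],[-12,0.2,0,0,0,0],[-12,0.2,0,0,0,0],[0,0,0,0,0,0]]'
```

```text
t: 15.45
eef_pos: [0.58, -0.1315, 0.2271]
ee_rot: [-3.141, 0.009, 3.13]
force: [-1.7, 0.3, -1.2]
width: 0.0136
```

```bash
python3 -m jog '[[-10,0.2,0,0,0,0],[-12,0.2,0,0,0,0],[-12,0.2,0,0,0,0],[-10,0.2,0,0,0,0],[-5,0,0,0,0,0],[0,0,0,0,0,0]]'
```

```text
t: 16.05
eef_pos: [0.5266, -0.1306, 0.227]
ee_rot: [-3.141, 0.01, 3.13]
force: [0.8, -1.1, -3.3]
width: 0.0141
```

```bash
python3 -m jog '[[-4,0,0,0,0,0],[-4,0,0,0,0,0],[-3,0,0,0,0,0]]'; python3 -m jog '[[-4,0,0,0,0,0],[-4,0,0,0,0,0],[-4,0,0,0,0,0],[0,0,0,0,0,0]]'
```

```text
t: 16.35
eef_pos: [0.5176, -0.1304, 0.2271]
ee_rot: [-3.141, 0.014, 3.131]
force: [16.3, -5.1, -14.5]
width: 0.0136
t: 16.75
eef_pos: [0.5183, -0.1304, 0.2271]
ee_rot: [-3.14, 0.037, 3.132]
force: [-3.0, 1.6, 2.3]
width: 0.014
```

```bash
python3 -m jog '[[-5,0,0,0,-0,0],[-5,0,0,0,0,0]]'; python3 -m jog '[[0,0,0,0,0,0],[0,0,0,0,0,0],[0,0,0,0,0,0]]' 0.25; python3 -m jog '[[0,0,0,0,0,0]]'
```

```text
t: 16.95
eef_pos: [0.518, -0.1301, 0.2276]
ee_rot: [-3.14, 0.055, 3.133]
force: [26.7, -6.7, -21.5]
width: 0.0138
t: 17.25
eef_pos: [0.5178, -0.1304, 0.2275]
ee_rot: [-3.139, 0.054, 3.134]
force: [-0.6, -0.2, 0.0]
width: 0.0217
t: 17.35
eef_pos: [0.5173, -0.1305, 0.2276]
ee_rot: [-3.139, 0.054, 3.134]
force: [-0.5, 0.6, -0.3]
width: 0.022
```

The cover is against its stop: about 27 N of resistance at handle x 0.518. I'll open a little wider, raise and look.

```bash
python3 -m jog '[[0,0,0,0,0,0],[0,0,0,0,0,0],[0,0,0,0,0,0],[0,0,15,0,0,0],[0,0,25,0,0,0],[0,0,30,0,0,0],[0,0,30,0,0,0],[0,30,10,0,0,0],[0,40,0,0,0,0],[0,40,0,0,0,0],[0,40,0,0,0,0],[0,0,0,0,0,0]]' 0.4; python3 -m jog '[[0,45,0,0,0,0],[0,45,0,0,0,0],[0,45,0,0,0,0],[0,30,0,0,0,0],[0,0,0,0,0,0]]'; python3 - <<'E'
from h import *
j=eyes.grab_frame("side");k=eyes.grab_frame("scene")
o=np.zeros((480,800,3),np.uint8); o[:,:400]=cv2.resize(j[60:276,130:310],(400,480),interpolation=cv2.INTER_CUBIC)
o[:320,400:]=cv2.resize(k[130:290,70:370][:,50:250],(400,320),interpolation=cv2.INTER_CUBIC)
o[320:,400:]=cv2.resize(k[225:355,370:500],(160,160))[:, :].repeat(1,1) if 0 else cv2.copyMakeBorder(cv2.resize(k[225:355,370:500],(160,160)),0,0,0,240,cv2.BORDER_CONSTANT)
cv2.imwrite("pics/c10.png",o); cv2.imwrite("pics/side10.png",j);cv2.imwrite("pics/scene10.png",k)
print(status.get_state()["eef_pos"])
E
```

```text
t: 18.55
eef_pos: [0.5144, 0.0232, 0.3426]
ee_rot: [-3.141, 0.052, 3.129]
force: [-0.4, -1.2, 0.1]
width: 0.0351
t: 19.05
eef_pos: [0.5136, 0.1931, 0.3431]
ee_rot: [-3.14, 0.053, 3.128]
force: [-0.5, -0.8, -0.6]
width: 0.0348
[0.5135 0.1907 0.3433]
```

View pics/c10.png

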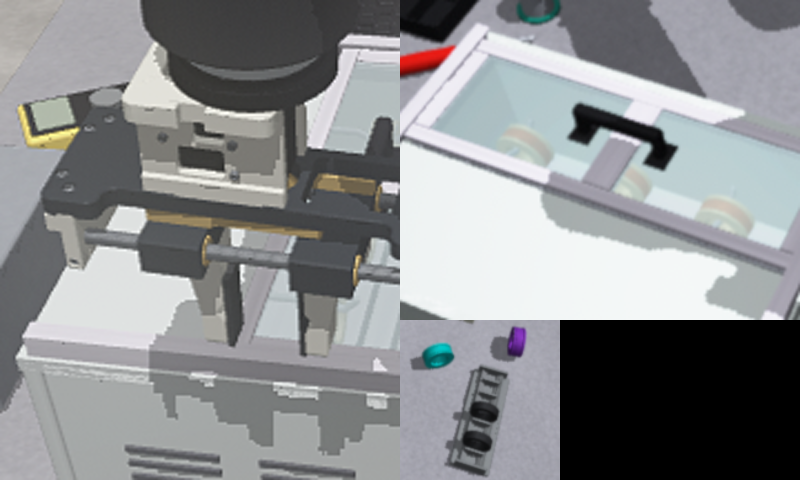

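The cover is shut, all three coils show through the glass on their hooks, and the cores and decoys are undisturbed. I'll do one numeric check of the handle and then hand in.

```bash
python3 - <<'E'
from h import *
from station import workorder
S=cam("scene"); k=cv2.imread("pics/scene10.png")
m=cv2.inRange(k[170:220,185:275],(0,0,0),(55,55,55)); n,l,st,c=cv2.connectedComponentsWithStats(m); j=1+st[1:,4].argmax()
# same measurement before closing, for the travel
k0=cv2.imread("pics/scene8.png"); m0=cv2.inRange(k0[220:275,160:235],(0,0,0),(55,55,55)); n0,_,s0,c0=cv2.connectedComponentsWithStats(m0); j0=1+s0[1:,4].argmax()
a=onz(S,c[j]+[185,170],.235); b=onz(S,c0[j0]+[160,220],.235); print("handle now",a,"before",b,"travel",np.linalg.norm((a-b)[:2]))
s=status.get_state(); print(s["t"],s["force"],abs(s["qd"]).max())
print(workorder.job_done())
E
```

```text
handle now [ 0.5219 -0.1236  0.235 ] before [ 0.644  -0.1246  0.235 ] travel 0.12212890871118351
19.15 [-0.5923  0.5895  0.2967] 0.02762033784165349
the job is handed in; nothing more can be done
None
```

I took the wound coil from the rack and hung it by its bore on the empty hook. I then pulled the hatch cover shut by its handle, moved the arm clear above the bench and handed the job in at about 19 s.

- **Coil:** after release, three camera views showed the wire going through the bore with its tip showing in front, like the two coils beside it. The load on the wrist was gone.
- **Hatch frame:** I saw no force jump at any reading during the descent, hanging or withdrawal. By measurement, the coil and fingers kept at least about 15 mm from the frame. That margin is calculated from the measured edges, since no sensor reports contact with the frame itself.
- **Cover:** pushed against its stop, it held at about 27 N with the handle at x ≈ 0.518. The scene camera puts the handle at 0.522 and its travel at 122 mm. Arm and camera differ by 4 mm; I took the firm stop as the proof that it is shut.
- **Cores and look-alikes:** the last picture shows both bare cores in their slots and the purple and turquoise rings still lying beside the rack. It also shows all three coils on their hooks through the glass.

While I pushed the cover onto its stop, the tool tilted about 3° in the grip. It released the handle cleanly.

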